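Slide the yellow data cartridge into the docking station

ROBOT

A 7-joint arm with a two-finger parallel gripper is mounted at the origin on a cart in front of the work surface, level with it; the furniture and walls round the work are solid. World frame = base frame: x ahead of the robot, y to its left, z up, the work surface at z = 0. Lengths are in m, angles in rad, forces in N, time in s.
With the tool pointing down it reaches from about 0.4 to 0.85 m from the base axis. Payload 10.4 kg.
Tool frame: the origin (TCP) lies at the very end of the fingers, on their centre line; the grasp point (between the pads) lies 19 mm behind it (r.pinch_z is the distance from the TCP to the grasp point, in m); z points along the fingers, y is the line along which they close (so a half turn about z gives the same grasp; the last joint's range is limited). The gripper opens to 87 mm and grips with 3 to 60 N. Pads are 19 mm wide; open, the fingers measure 117 mm over their backs; the gripper's body (75 mm by 190 mm) begins 51 mm behind the grasp point.
Start: joints at [-1.344, 0.332, -0.065, 1.46, 0.022, 1.35, -0.088], TCP at [0.154, 0.606, 0.223] pointing down, gripper open.
Joint ranges: [-2.6, 2.6], [-0.5, 2.12], [-1.47, 1.34], [0.16, 2.42], [-1.27, 4.41], [0.06, 2.06], [-2.6, 2.6]. Speed limits (rad/s): [2.22, 2.22, 2.79, 2.79, 3.14, 3.14, 3.14].

INTERFACE

Orientations are given as a unit quaternion [x, y, z, w].
In Python, from bench import sensors, vision, r gives the robot as it stands.
- The arm moves only by the shell command python3 -m crank 'ROWS' [OPENING] [FORCE]. ROWS is JSON, a list of rows, each a list of 2 entries, a list of its own where there are three numbers: the shift along the tool's x, y, z normalised to -1 to 1, where 1 is 3 cm, then the turn about the tool's z normalised to -1 to 1, where 1 is 8 degrees. A call has 1 to 12 rows; each row shifts and turns the commanded pose from where the row before left it, along the tool's axes as they then stand; what a row does not reach is not made up. A row lasts 1/8 s, in which the tool goes at most 62.5 mm and 10.7 degrees, less where a joint would pass 70% of its speed; a pose out of reach is approached as far as the arm can. A call with a number of a shift or a turn outside -1 to 1 is refused whole. A call with a gripper value outside its range is refused whole. OPENING is the opening, from 0 (shut) to 1 (fully open), set as the call begins (- or left out, the last holds). The fingers move at their own pace and stop on an object; FORCE is the grip in N (left out, the last holds). Time passes only in rows, so rows that do not move let the fingers close. It gives the time, the measured TCP pose, the force, the opening and the grip force at its end, in the units of the state.
- sensors.read_state(): the state, without advancing time (a new reading comes with each control period).
- vision.camera(name): name is "scene" or "top"; returns the picture (420x560x3 uint8, red, green, blue); there is no depth.
- vision.camera_model(name): a dict with "vertical_fov" (degrees; the focal length in pixels is half the picture's height over the tangent of half this angle, whatever the lens; pixels are square), "cx", "cy" (the principal point, pixels), "camera_from_world" (4x4, takes a point from world to camera coordinates). Camera axes: x right, y down, z forward; pixel columns grow to the right and rows downward; lengths in m; the calibration is good to about 2 mm. A picture is of the moment at which its call begins. camera_model takes no time and is no camera call.
- r.close_job(): hands the job in; it is judged then, once.
The state is a dict: "time": time; "joint_positions": joint angles; "joint_vel": joint speeds; "joint_torque": joint torques, N m; "ee_pos": TCP position; "eef_rot": TCP orientation; "ft_force": force on the tool from outside, world axes, zero at the start; "torque": the same for the moment, N m; "width": finger opening in m; "grip_force": force on a finger pad.
Only numpy, scipy, OpenCV 4.12 (cv2) and the standard library are available. Lean on these libraries where they do the work, as an engineer would, in place of code of your own. Each camera call takes 0.05 s, during which the arm holds its last target. There are 200 camera calls.

TASK

Take the data cartridge with the yellow grip out of the white stand and slide it upright, all the way down, into the slot of the black docking station, then let go of it. Leave the cartridge with the blue grip standing where it is.

Things in the scene. Friction and masses are not known exactly. Their poses are not given: they have to be found in the camera images.
- cart_yellow_centre (a point): Centre (half-way up) of the grey data cartridge with the yellow grip: an upright slab 16 mm thick (x), 64 wide (y), 120 tall (z up), about 0.15 kg. It starts with its lower 24 mm in a pocket of the white stand; lift it straight up. The yellow grip is the top 32 mm (28 to 60 mm above this point): pinch it there across the 16 mm. Either way round fits the dock.
- cart_blue_centre (a point): Centre (half-way up) of the other cartridge, same shape and size but with a blue grip, in the stand's other pocket. The two stand edge to edge in line along their width, 100 mm from centre to centre, 36 mm of space between them; its top is 128 mm above the desk. It is to be left alone.
- stand: White parking stand, fixed, 60 x 205 x 32 mm high (x, y, z); origin at the centre of its underside on the desk. Its two pockets (22 x 70 mm, 24 mm deep, floor 8 mm above the desk) lie at y = +50 and -50 mm; which cartridge is in which varies.
- dock_slot (a point): Centre of the slot's floor in the black docking station, a fixed block 86x124x66 mm (x,y,z); this point is 10 mm above the desk. z up, y along the slot, x across it. The slot is 20 (x) by 70 mm (y) up to 32 mm above this point, then flares to a 42x90 mm mouth 56 mm above it. A cartridge fully home rests on the floor, its centre 60 mm above this point.
Mind the look-alikes: they are no part of the job. Leave any purple look-alike of the part that bears cart_yellow_centre alone.

How it is judged:
At the end, for the whole second after the job is handed in: The yellow cartridge is home in the dock's slot (centre less than 68 mm above the slot's floor and within 15 mm sideways of its centre), upright and in line with the slot within 0.2 rad, at rest and released; the blue one is within 20 mm of where it stood (z of cart_yellow_centre in the frame of dock_slot below 0.068 m and horizontal distance between cart_yellow_centre and dock_slot below 0.015 m and angle between cart_yellow_centre's own z axis and vertical below 0.2 rad and angle between the y axis of cart_yellow_centre and the y axis of dock_slot, either way round below 0.2 rad and linear speed of cart_yellow below 0.02 m/s and distance of cart_blue_centre from where it was at the start of the episode below 0.02 m); the robot touches nothing.
It fails at once if the blue-gripped cartridge is lifted or shifted by more than 40 mm (distance of cart_blue_centre from where it was at the start of the episode above 0.04 m).
It also fails if it takes over 40 s, if anything falls off the work surface, if the arm or the gripper's body presses on something with over 40 N, if the wrist force passes 120 N, or if a joint passes its speed limit or range.

## Working session

There is one attempt and no reset: what is moved stays moved. The work goes in short steps, Python scripts to look and compute and a shell command to move; the robot and the scene stay as the last step left them, time stands still between calls to the robot, and variables do not carry over. Pictures are saved under pics/ and viewed, at most 10 in all, crops included, and the job is handed in when it is done.

```bash
mkdir -p pics; python3 - <<'E'
from bench import sensors, vision, r
import cv2,numpy as np
for n in("scene","top"):
    im=vision.camera(n); cv2.imwrite(f"pics/{n}0.png",im[:,:,::-1]); m=vision.camera_model(n); print(n,m)
s=sensors.read_state(); print(s["ee_pos"],s["eef_rot"],s["width"],s["time"])
E
```

```text
scene {'vertical_fov': 49.30221181668297, 'cx': 281.3310492604233, 'cy': 216.73988624762592, 'camera_from_world': array([[ 0.68985789, -0.72360215,  0.02227133, -0.46177902],
       [-0.31393634, -0.32673385, -0.89145329,  0.21276202],
       [ 0.65233432,  0.60798431, -0.45256493,  0.59107507],
       [ 0.        ,  0.        ,  0.        ,  1.        ]])}
top {'vertical_fov': 44.64168426662492, 'cx': 279.3144279991117, 'cy': 213.08375633840237, 'camera_from_world': array([[-1.75754923e-02, -9.99845153e-01, -8.78177873e-04,
        -1.09715837e-01],
       [-9.96317103e-01,  1.75871854e-02, -8.39221141e-02,
         5.76733551e-01],
       [ 8.39245637e-02, -6.00028835e-04, -9.96471930e-01,
         8.90524508e-01],
       [ 0.00000000e+00,  0.00000000e+00,  0.00000000e+00,
         1.00000000e+00]])}
[0.15442724 0.60527274 0.22185195] [ 1.24574308e-01  9.92210085e-01 -6.20834343e-04 -5.44977927e-05] 0.08690914197890538 0.1
```

View pics/scene0.png

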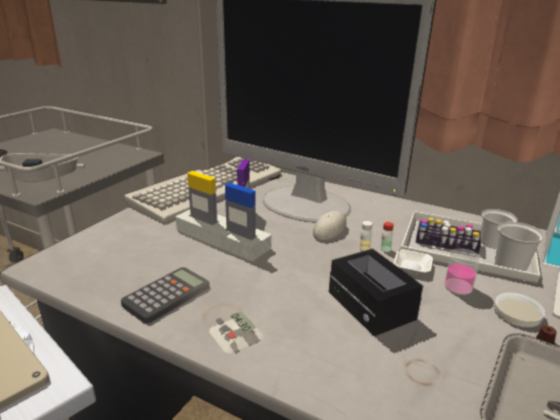

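View pics/top0.png

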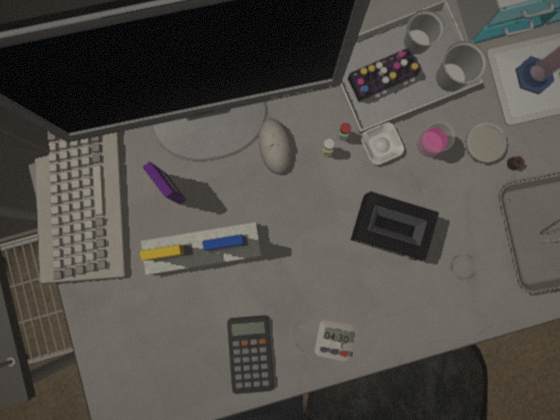

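The scene view shows the yellow grip at (202,182), the blue at (240,195) and a purple look-alike at (243,172). In the top view they are at (160,253), (223,243) and (163,183), and the dock is at (396,225). The target is the yellow-gripped one in the white stand, next to blue; the purple one stands outside the stand.

```bash
cat > h.py <<'E'
import cv2,numpy as np
from bench import sensors, vision, r
def ray(n,uv,z):
    m=vision.camera_model(n);T=m["camera_from_world"];f=210/np.tan(np.radians(m["vertical_fov"]/2))
    R=T[:3,:3];c=-R.T@T[:3,3];d=R.T@np.array([(uv[0]-m["cx"])/f,(uv[1]-m["cy"])/f,1])
    return c+d*(z-c[2])/d[2]
def proj(n,p):
    m=vision.camera_model(n);T=m["camera_from_world"];f=210/np.tan(np.radians(m["vertical_fov"]/2))
    q=T[:3,:3]@np.array(p)+T[:3,3];return np.round([m["cx"]+f*q[0]/q[2],m["cy"]+f*q[1]/q[2]],1)
def mask(im,lo,hi):
    m=cv2.inRange(cv2.cvtColor(im,cv2.COLOR_RGB2HSV),lo,hi)
    c,_=cv2.findContours(m,cv2.RETR_EXTERNAL,cv2.CHAIN_APPROX_NONE);return max(c,key=cv2.contourArea)
Y=((20,130,60),(35,255,255));B=((105,130,60),(125,255,255))
E
python3 - <<'E'
from h import *
im=cv2.cvtColor(cv2.imread("pics/top0.png"),cv2.COLOR_BGR2RGB)
sc=cv2.cvtColor(cv2.imread("pics/scene0.png"),cv2.COLOR_BGR2RGB)
print("cam",ray("top",(280,213),.94))
def rect(c,z):
    b=cv2.boxPoints(cv2.minAreaRect(c)); return b,np.array([ray("top",p,z)for p in b])
for n,k in(("Y",Y),("B",B)):
    b,w=rect(mask(im,*k),.128); print(n,b.tolist(),w.mean(0).round(3),[np.linalg.norm(w[i]-w[i-1]).round(3) for i in(1,2)],[(w[i]-w[i-1])[:2].round(3) for i in(1,2)])
    c=mask(sc,*k)[:,0]; print(" scene bbox",c.min(0),c.max(0), "pred top centre",proj("scene",w.mean(0)))
g=cv2.cvtColor(im,cv2.COLOR_RGB2GRAY)
m=np.zeros_like(g);m[180:275,340:450]=(g[180:275,340:450]<75)*255
c=max(cv2.findContours(m,0,1)[0],key=cv2.contourArea)
b,w=rect(c,.066);print("dock",b.tolist(),w.round(3).tolist(),w.mean(0),[np.linalg.norm(w[i]-w[i-1]) for i in(1,2)])
crop=lambda i,x,y,w,h,s:cv2.resize(i[y:y+h,x:x+w],(w*s,h*s),interpolation=cv2.INTER_CUBIC)
a=crop(im,340,185,110,80,7);a=np.clip(a*1.8,0,255).astype('uint8')
t=crop(im,130,170,130,110,3); u=crop(sc,165,150,120,110,3)
out=np.zeros((560+0,770,3),'uint8');
cv2.imwrite("pics/dock.png",a[:,:,::-1])
o=np.zeros((330,750,3),'uint8');o[:,:390]=t;o[:,390:]=u;cv2.imwrite("pics/carts.png",o[:,:,::-1])
E
```

```text
cam [ 0.49758045 -0.11929922  0.94      ]
Y [[139.16217041015625, 250.97299194335938], [181.48648071289062, 243.9189453125], [183.1351318359375, 253.81085205078125], [140.81082153320312, 260.8648986816406]] [0.507 0.067 0.128] [np.float64(0.067), np.float64(0.016)] [array([ 0.01 , -0.067]), array([-0.016, -0.003])]
 scene bbox [187 170] [215 194] pred top centre [201.5 175. ]
B [[202.7027130126953, 241.21621704101562], [241.6216278076172, 234.729736328125], [243.1081085205078, 243.64865112304688], [204.18919372558594, 250.1351318359375]] [ 0.521 -0.03   0.128] [np.float64(0.062), np.float64(0.014)] [array([ 0.009, -0.062]), array([-0.014, -0.002])]
 scene bbox [226 183] [254 207] pred top centre [239.7 187.2]
dock [[349.43365478515625, 239.91197204589844], [364.8980712890625, 189.22312927246094], [452.24285888671875, 215.8706817626953], [436.7784423828125, 266.55950927734375]] [[0.523, -0.238, 0.066], [0.61, -0.267, 0.066], [0.561, -0.415, 0.066], [0.476, -0.384, 0.066]] [ 0.54248879 -0.32605578  0.066     ] [np.float64(0.09099022989849104), np.float64(0.1551678231223176)]
```

View pics/dock.png

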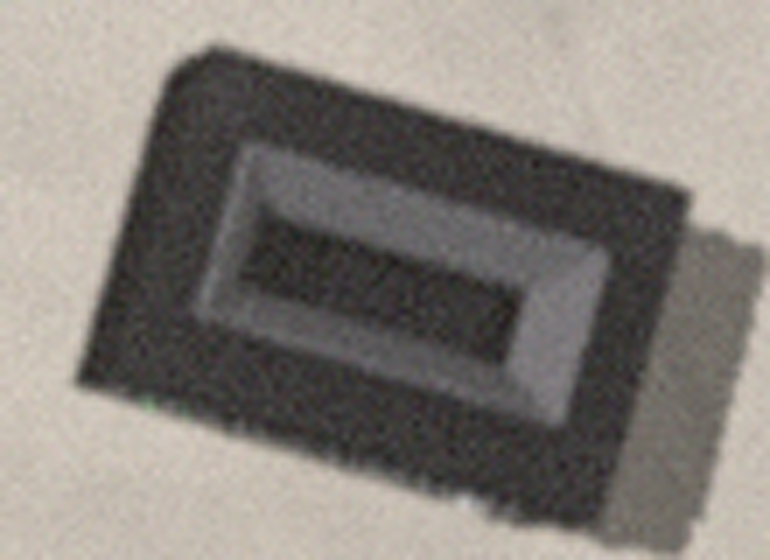

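View pics/carts.png

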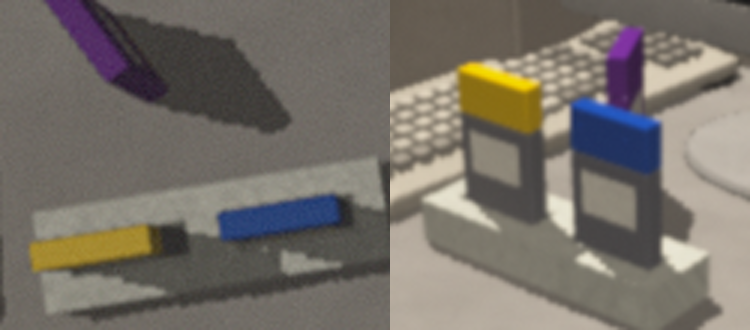

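The enlarged crop confirms the yellow-gripped cartridge in the stand's left (+y) pocket. It is upright and separate from the purple decoy. The dock crop shows mouth corners at about (375,206), (427,220), (421,246) and (369,230) in the full picture.

```bash
python3 - <<'E'
from h import *
f=lambda L,z:np.array([ray("top",(340+(x-3)/7,185+(y-3)/7),z) for x,y in L])
for n,L,z in(("mouth",[(245,145),(608,245),(570,425),(200,318)],.066),("slot",[(262,212),(525,290),(503,365),(238,285)],.042),("block",[(165,85-38),(690,190),(600,525),(80,385)],.066)):
    w=f(L,z);d=(w[0]-w[1]+w[3]-w[2])/2;e=(w[0]-w[3]+w[1]-w[2])/2
    print(n,w.mean(0).round(4),"len",np.hypot(*d[:2]).round(3),np.hypot(*e[:2]).round(3),"yaw y",np.degrees(np.arctan2(-d[0],d[1])).round(1),"yaw x",np.degrees(np.arctan2(e[1],e[0])).round(1))
print("purple",ray("top",(178,202),.12).round(3),ray("top",(147,166),.12).round(3),"monitor",ray("top",(60,130),.12).round(3),ray("top",(340,80),.12).round(3))
# purple top in scene (243,162): match against top
for z in(.1,.13,.16,.19):print(z,proj("scene",ray("top",(180,193),z)))
E
```

```text
mouth [ 0.5473 -0.3207  0.066 ] len 0.092 0.044 yaw y -16.9 yaw x -15.3
slot [ 0.5475 -0.3203  0.042 ] len 0.069 0.019 yaw y -17.8 yaw x -19.2
block [ 0.5467 -0.3153  0.066 ] len 0.131 0.085 yaw y -16.3 yaw x -16.6
purple [0.587 0.042 0.12 ] [0.647 0.092 0.12 ] monitor [0.708 0.234 0.12 ] [ 0.783 -0.223  0.12 ]
0.1 [246.4 178.8]
0.13 [246.8 166.6]
0.16 [247.2 153.8]
0.19 [247.6 140.5]
```

```bash
cat >> h.py <<'E'
def go(x,y,z,yaw):
    """remaining shift in tool units (30 mm) and turn (8 deg) to TCP x,y,z with tool y at yaw deg (world)"""
    from scipy.spatial.transform import Rotation as R
    s=sensors.read_state();M=R.from_quat(s["eef_rot"]).as_matrix();p=s["ee_pos"]
    cur=np.degrees(np.arctan2(M[1,1],M[0,1]))
    print("t",s["time"],"p",np.round(p,4),"yaw",cur.round(2),"tilt",np.round(M[:,2],3),"w",round(s["width"],4),"ft",np.round(s["ft_force"],1),"grip",s["grip_force"])
    print("shift units",np.round(M.T@(np.array([x,y,z])-p)/.03,2),"turn units",round(-(yaw-cur)/8,2))
E
python3 -m crank '[[[-1,-0.16,0],0.37],[[-1,-0.16,0],0.37],[[-1,-0.16,0],0.37],[[-1,-0.16,0],0.37],[[-1,-0.16,0],0.37],[[-1,-0.16,0],0.37],[[-1,-0.16,0],0.37],[[-1,-0.16,0],0.37],[[-1,-0.16,0],0.37],[[-1,-0.16,0],0.37],[[-1,-0.16,0],0.37],[[-1,-0.16,0],0.37]]' 1 40
python3 -c "
from h import *
go(.507,.068,.2,8.4)"
```

```text
time: 1.6
ee_pos: [0.4317, 0.3748, 0.2226]
eef_rot: [0.423, 0.906, 0.0, -0.0]
ft_force: [1.0, -0.7, -1.0]
width: 0.0867
grip_force: 0.0
t 1.6 p [0.4317 0.3748 0.2226] yaw 39.97 tilt [ 0.  0. -1.] w 0.0867 ft [ 1.  -0.7 -1. ] grip 0.0
shift units [-9.45 -4.65  0.75] turn units 3.95
```

```bash

python3 -m crank '[[[-0.95,-0.17,0.07],0.36],[[-0.95,-0.17,0.07],0.36],[[-0.95,-0.17,0.07],0.36],[[-0.95,-0.17,0.07],0.36],[[-0.95,-0.17,0.07],0.36],[[-0.95,-0.17,0.07],0.36],[[-0.95,-0.17,0.07],0.36],[[-0.95,-0.17,0.07],0.36],[[-0.95,-0.17,0.07],0.36],[[-0.95,-0.17,0.07],0.36],[[-0.95,-0.17,0.07],0.36],[[0,0,0],0]]'
python3 -c "
from h import *
go(.507,.068,.097,8.4)
cv2.imwrite('pics/a.png',vision.camera('scene')[100:260,110:310,::-1].repeat(3,0).repeat(3,1))"
```

```text
time: 3.1
ee_pos: [0.5153, 0.0703, 0.1994]
eef_rot: [0.655, 0.756, -0.0, 0.0]
ft_force: [-0.3, 0.1, -0.1]
width: 0.0873
grip_force: 0.0
t 3.1 p [0.5153 0.0703 0.1994] yaw 8.15 tilt [-0. -0. -1.] w 0.0873 ft [-0.3  0.1 -0.1] grip 0.0
shift units [-0.04 -0.29  3.41] turn units -0.03
```

View pics/a.png

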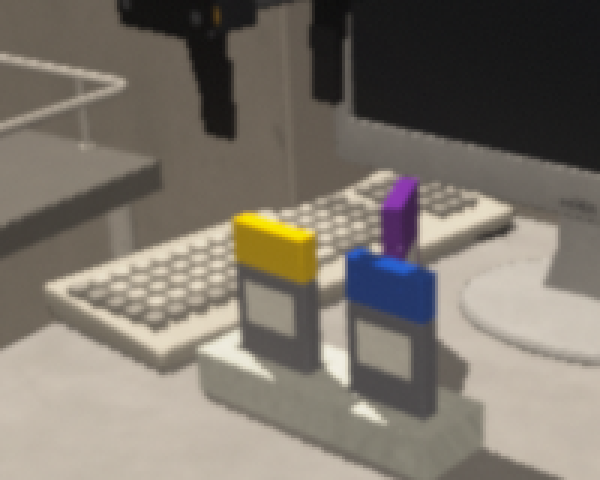

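The open fingers, with tips at crop (220,135) and (325,100), straddle the yellow grip at (275,245). Next I go down and close.

```bash

python3 -m crank '[[[-0.04,-0.29,0.3],-0.03],[[0,0,0.6],0],[[0,0,0.6],0],[[0,0,0.6],0],[[0,0,0.6],0],[[0,0,0.5],0],[[0,0,0.2],0],[[0,0,0],0]]'
python3 -c "
from h import *
go(.507,.068,.097,8.4)"
python3 -m crank '[[[0,0,0],0],[[0,0,0],0],[[0,0,0],0],[[0,0,0],0],[[0,0,0],0],[[0,0,0],0],[[0,0,0],0]]' 0 40
```

```text
time: 4.15
ee_pos: [0.5067, 0.0713, 0.0972]
eef_rot: [0.651, 0.759, -0.0, -0.0]
ft_force: [-0.0, 0.4, 0.8]
width: 0.0869
grip_force: 0.0
t 4.15 p [0.5067 0.0713 0.0972] yaw 8.75 tilt [-0. -0. -1.] w 0.0869 ft [-0.   0.4  0.8] grip 0.0
shift units [-0.11 -0.01  0.01] turn units 0.04
time: 5.03
ee_pos: [0.5068, 0.0712, 0.0974]
eef_rot: [0.651, 0.759, -0.0, -0.0]
ft_force: [0.2, -0.4, -1.0]
width: 0.0248
grip_force: 0.0
```

```bash

python3 -m crank '[[[0,0,0],0],[[0,0,0],0],[[0,0,0],0],[[0,0,0],0]]' 0 40
python3 -m crank '[[[0,0,-0.3],0],[[0,0,-0.5],0],[[0,0,-0.6],0],[[0,0,-0.6],0],[[0,0,-0.6],0],[[0,0,-0.6],0],[[0,0,-0.6],0],[[0,0,-0.6],0],[[0,0,-0.6],0],[[0,0,-0.2],0],[[0,0,0],0]]'
python3 -c "
from h import *
go(.5474,-.3205,.25,-17)
cv2.imwrite('pics/b.png',vision.camera('scene')[80:260,130:330,::-1].repeat(3,0).repeat(3,1))"
```

```text
time: 5.52
ee_pos: [0.5069, 0.0712, 0.0974]
eef_rot: [0.651, 0.759, 0.0, -0.0]
ft_force: [-0.8, -0.1, -1.0]
width: 0.0156
grip_force: 40.0
time: 6.9
ee_pos: [0.507, 0.0712, 0.2536]
eef_rot: [0.651, 0.759, 0.0, 0.0]
ft_force: [0.3, 0.2, -1.5]
width: 0.0156
grip_force: 40.0
t 6.9 p [0.507  0.0712 0.2536] yaw 8.73 tilt [ 0.  0. -1.] w 0.0156 ft [ 0.3  0.2 -1.5] grip 39.98637733049691
shift units [-13.11  -0.65   0.12] turn units 3.22
```

View pics/b.png

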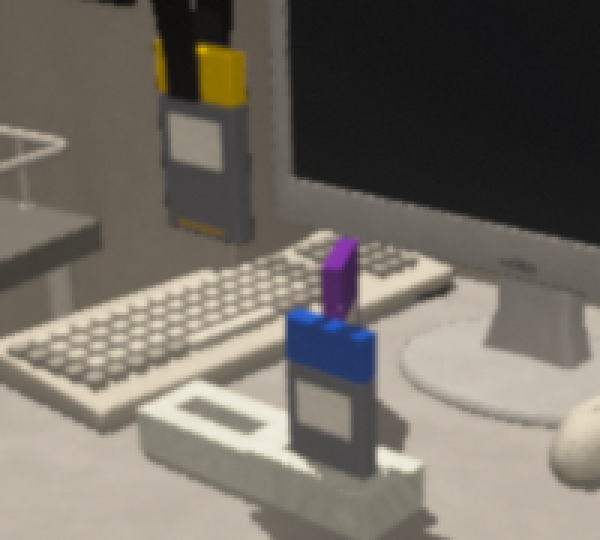

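The yellow cartridge hangs upright in the gripper and blue hasn't moved. Now I carry it to the dock.

```bash

python3 -m crank '[[[-0.5,0.16,0],0.23],[[-0.93,0.16,0],0.23],[[-0.93,0.16,0],0.23],[[-0.93,0.16,0],0.23],[[-0.93,0.16,0],0.23],[[-0.93,0.16,0],0.23],[[-0.93,0.16,0],0.23],[[-0.93,0.16,0],0.23],[[-0.93,0.16,0],0.23],[[-0.93,0.16,0],0.23],[[-0.93,0.16,0],0.23],[[-0.93,0.16,0],0.23]]'
python3 -m crank '[[[-0.93,0.16,0],0.23],[[-0.93,0.16,0],0.23],[[-0.4,0,0],0],[[0,0,0],0]]'
python3 -c "
from h import *
go(.5474,-.3205,.25,-17)"
```

```text
time: 8.45
ee_pos: [0.5539, -0.252, 0.2533]
eef_rot: [0.785, 0.619, -0.0, 0.0]
ft_force: [0.6, -0.1, -0.9]
width: 0.0157
grip_force: 40.0
time: 8.95
ee_pos: [0.5455, -0.3189, 0.2533]
eef_rot: [0.804, 0.594, -0.0, -0.0]
ft_force: [-0.5, 1.0, -1.6]
width: 0.0158
grip_force: 40.0
t 8.95 p [ 0.5455 -0.3189  0.2533] yaw -17.1 tilt [-0.  0. -1.] w 0.0158 ft [-0.5  1.  -1.6] grip 39.98637800104916
shift units [-0.03  0.08  0.11] turn units -0.01
```

Lower to just above the mouth, apply the x correction, and look.

```bash

python3 -m crank '[[[-0.03,0.08,0.3],0],[[0,0,0.6],0],[[0,0,0.6],0],[[0,0,0.5],0],[[0,0,0.2],0],[[0,0,0],0],[[0,0,0],0]]'
python3 -c "
from h import *
go(.5474,-.3205,.101,-17)
p=sensors.read_state()['ee_pos'];im=vision.camera('scene')
u,v=proj('scene',p).astype(int);print(u,v)
a,b=u-75,v-40
cv2.imwrite('pics/c.png',cv2.resize(im[b:b+140,a:a+180,::-1],None,fx=4.2,fy=4.2,interpolation=cv2.INTER_CUBIC));print(a,b)
# expected corners of near faces (cart centred on TCP)
th=np.radians(-17);X=np.array([np.cos(th),np.sin(th),0]);Yv=np.array([-np.sin(th),np.cos(th),0])
for z in(.031,-.089):
  for sx,sy in((-1,1),(-1,-1),(1,-1)):
    q=(proj('scene',p+X*sx*.008+Yv*sy*.032+np.array([0,0,z]))-[a,b])*4.2;print(z,sx,sy,q)
"
```

```text
time: 9.82
ee_pos: [0.5484, -0.3198, 0.188]
eef_rot: [0.804, 0.595, 0.0, 0.0]
ft_force: [-0.2, -0.9, -1.9]
width: 0.0158
grip_force: 40.0
t 9.825 p [ 0.5484 -0.3198  0.188 ] yaw -17.03 tilt [ 0.001 -0.    -1.   ] w 0.0158 ft [-0.2 -0.9 -1.9] grip 39.98650375753641
shift units [-0.03 -0.03  2.9 ] turn units -0.0
385 201
310 161
0.031 -1 1 [249.48  59.64]
0.031 -1 -1 [374.64 125.16]
0.031 1 -1 [411.6  116.34]
-0.089 -1 1 [215.04 353.64]
-0.089 -1 -1 [327.6  435.54]
-0.089 1 -1 [362.04 424.2 ]
```

View pics/c.png

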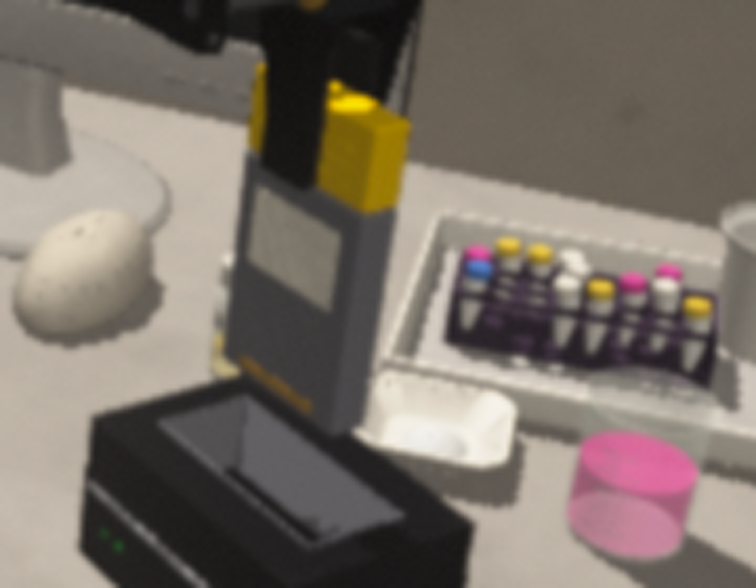

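The cartridge hangs upright over the dock. Its right-hand corners, (372,125), (410,122) and (328,432), match those predicted for a centred grip within about 1 mm. The mouth corners at crop (160,420), (248,393), (405,517) and (315,550) give a second check on the dock.

```bash
python3 -c "
from h import *
w=np.array([ray('scene',(310+x/4.2,161+y/4.2),.066) for x,y in((160,422),(248,393),(405,517),(315,550))]);print(w.mean(0),w.round(3))
c=np.array([ray('scene',(310+x/4.2,161+y/4.2),.188+.031) for x,y in((256,64),(372,125),(410,121))]);print((c[0]+c[2])/2,c.round(3))"
```

```text
[ 0.54672779 -0.32208949  0.066     ] [[ 0.54  -0.272  0.066]
 [ 0.583 -0.284  0.066]
 [ 0.552 -0.372  0.066]
 [ 0.511 -0.36   0.066]]
[ 0.54556501 -0.32261337  0.219     ] [[ 0.548 -0.291  0.219]
 [ 0.531 -0.347  0.219]
 [ 0.543 -0.354  0.219]]
```

Dock and cartridge agree to about 1 mm. Lowering.

```bash

python3 -m crank '[[[-0.03,-0.02,0.3],0.06],[[0,0,0.4],0],[[0,0,0.4],0],[[0,0,0.3],0],[[0,0,0],0]]'
python3 -m crank '[[[0,0,0.2],0],[[0,0,0.2],0],[[0,0,0.2],0],[[0,0,0.2],0],[[0,0,0.2],0],[[0,0,0],0]]'
python3 -c "
from h import *
go(.5474,-.3205,.0994,-17)"
```

```text
time: 10.5
ee_pos: [0.5469, -0.32, 0.1444]
eef_rot: [0.807, 0.591, -0.0, -0.001]
ft_force: [0.7, -0.1, -2.1]
width: 0.0158
grip_force: 40.0
time: 11.25
ee_pos: [0.547, -0.3201, 0.1148]
eef_rot: [0.807, 0.591, -0.0, -0.0]
ft_force: [-0.2, 0.4, -1.5]
width: 0.0158
grip_force: 40.0
t 11.25 p [ 0.547  -0.3201  0.1148] yaw -17.51 tilt [-0.001  0.    -1.   ] w 0.0158 ft [-0.2  0.4 -1.5] grip 39.986534072086215
shift units [-0.01  0.02  0.51] turn units -0.06
```

No contact, and the bottom is well inside the narrow slot. I finish the descent to just above the floor and then release slowly.

```bash

python3 -m crank '[[[0,0,0.15],0],[[0,0,0.15],0],[[0,0,0.15],0],[[0,0,0],0],[[0,0,0],0]]'
python3 -m crank '[[[0,0,0],0],[[0,0,0],0],[[0,0,0],0],[[0,0,0],0],[[0,0,0],0],[[0,0,0],0],[[0,0,0],0]]' 0.7
python3 -m crank '[[[0,0,-0.3],0],[[0,0,-0.6],0],[[0,0,-0.6],0],[[0,0,-0.8],0],[[0,0,-0.8],0],[[0,0,-0.8],0],[[0,0,-0.5],0],[[0,0,0],0],[[0,0,0],0]]'
python3 -c "
from h import *
go(.5474,-.3205,.0994,-17)
s=vision.camera('scene');t=vision.camera('top')
for n,k in(('Y',Y),('B',B)):
  c=mask(s[:320,:],*k)[:,0];print(n,c.min(0),c.max(0))
f=lambda i:cv2.resize(i[:,:,::-1],None,fx=3,fy=3,interpolation=cv2.INTER_CUBIC)
cv2.imwrite('pics/d.png',np.hstack([f(s[170:340,310:440]),f(t[150:320,340:470])]))
for sx,sy in((-1,1),(-1,-1),(1,-1)):
  th=np.radians(-17);print((proj('scene',[.5467+sx*.008*np.cos(th)-sy*.032*np.sin(th),-.322+sx*.008*np.sin(th)+sy*.032*np.cos(th),.13])-[310,170])*3)
"
```

```text
time: 11.88
ee_pos: [0.5474, -0.3203, 0.102]
eef_rot: [0.807, 0.591, 0.0, 0.0]
ft_force: [0.1, -0.0, -1.3]
width: 0.0155
grip_force: 40.0
time: 12.75
ee_pos: [0.5473, -0.3202, 0.1019]
eef_rot: [0.806, 0.591, 0.0, -0.0]
ft_force: [-0.2, -0.0, -0.3]
width: 0.06
grip_force: 0.0
time: 13.88
ee_pos: [0.5471, -0.32, 0.2331]
eef_rot: [0.806, 0.591, -0.0, -0.0]
ft_force: [-0.2, -0.1, -0.5]
width: 0.0608
grip_force: 0.0
t 13.875 p [ 0.5471 -0.32    0.2331] yaw -17.51 tilt [-0.001  0.001 -1.   ] w 0.0608 ft [-0.2 -0.1 -0.5] grip 0.0
shift units [-0.01  0.02  4.46] turn units -0.06
Y [362 227] [398 265]
B [226 183] [254 206]
[161.1 177. ]
[244.2 233.1]
[269.4 225.6]
```

View pics/d.png

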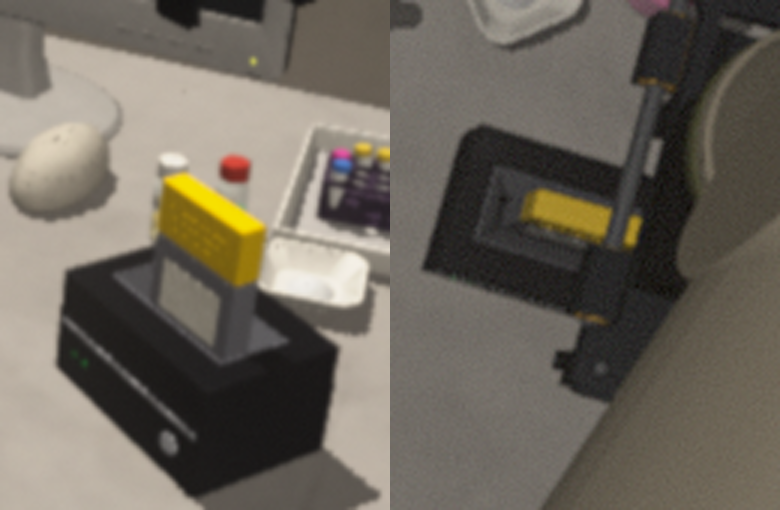

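The yellow cartridge stands in the dock with its top corners at crop (162,178), (240,235) and (266,226), within about 4 enlarged pixels of the fully-home prediction. The gripper is clear, and blue hasn't moved.

```bash
python3 -c "
from bench import r
print(r.close_job())"
```

```text
the job is handed in; nothing more can be done
None
```

The yellow cartridge is upright and fully down in the dock's slot and released, the blue one stands where it was, and the job is handed in; the hand-in returned no verdict.

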